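# Open the countertop water filter

### The job

The cartridge of the water filter on the counter is to be changed. Squeeze the two tabs on top of its cap together, turn the cap anticlockwise until it meets its stop, lift it straight out without forcing anything, and set it down gently, the right way up, in the steel tray beside the new cartridge. Leave the other things where they stand.

Things in the scene. Friction and masses are not known exactly. Their poses are not given: they have to be found in the camera images.
- filter: countertop water filter, fixed: white foot 124 mm across, clear sump, white head 112 mm across with a short steel spout to its -x side (reaching 128 mm out, 134 mm high). Origin: centre of its underside on the counter, z up. The head's flat top is 150 mm up; nothing there but the cap. The cap's turning axis is the body's z axis
- mouth (a point): centre of the mouth in the head's top. Its bore gives the plug 1 mm of play. The moulded seat inside, with the stop and the two lug slots, sits up to 19 degrees either way in the head: the open stop comes 30 to 72 degrees anticlockwise of the locked start, and only the last 4 degrees let the lugs out. Plastic: 0.2 to 0.4 N m is enough to feel the stop, 0.6 is too much, as is a pull over 20 N
- cap: grey cap, 80 g. Origin: centre of its plug's underside, z up; when home it is 131.5 mm above the counter. Stepped plug 51 mm wide, 19 mm long, two lugs at its foot along x (51 mm over them), cover disc 60 mm wide (top 24 mm above origin), low boss to 38 mm. Two upright squeeze tabs at +y and -y, each 24 mm wide, 25 to 57 mm above origin, 62 mm over their outer faces
- tab_a (a joint): inward travel of the cap's +y tab, m: 0 out (locked), 0.006 fully in. Sprung: about 3.5 N to start, 14 N fully in. Beyond 3 mm its catch is out of the notch and the cap can turn; with both fully in, the cap sits solid between the fingers. It springs out when let go
- tab_b (a joint): inward travel of the cap's -y tab, m, as tab_a. Both must be in for the cap to turn. A spring under the old cartridge presses the cap up against its lugs with about 9 N; the cap can be pressed down only 0.4 mm before it sits solid on the cartridge. Turned to the slots and not held down, it rises up to 4 mm by itself
- tray: shallow steel tray, fixed, 180 mm (x) by 240 mm (y), rim 14 mm high, floor 4 mm thick. Origin: centre of its underside. The new cartridge stands in its +y half; the -y half is empty (middle: y = -50 mm). The cap stands there on its plug, its origin then 4 mm above the counter
- cartridge: new filter cartridge, white cylinder 45 mm across, 112 mm tall, standing in the tray's +y half; origin at the centre of its underside
- mug: white mug 76 mm across, 85 mm tall, handle to its +y, standing between filter and tray; origin at the centre of its underside
- spoon: wooden spoon 200 mm long lying along x near the robot; origin under its middle
- oil: green oil bottle 64 mm across, 190 mm tall; origin at the centre of its underside
- soap: blue washing-up liquid bottle 60 mm across, 170 mm tall; origin at the centre of its underside
- salt: paper salt tub 70 mm across, 110 mm tall; origin at the centre of its underside
- jar: brown spice jar 48 mm across, 85 mm tall; origin at the centre of its underside
Mind the look-alikes: they are no part of the job. What is shaped like the cap but green is not meant.

How it is judged:
By the outcome, as a careful person would: the job done as asked, in the order asked, and still so for the second after the job is handed in, with the robot touching nothing.
It also fails if it takes over 72 s, if anything falls off the work surface, if the arm or the gripper's body presses on something with over 40 N, if the wrist force passes 120 N, or if a joint passes its speed limit or range.

### The arm

A 6-joint arm with a two-finger parallel gripper is mounted at the origin on the work surface. World frame = base frame: x ahead of the robot, y to its left, z up, the work surface at z = 0. Lengths are in m, angles in degrees, forces in N, time in s.
With the tool pointing down it reaches from about 0.375 to 0.75 m from the base axis. Payload 9 kg.
Tool frame: the origin (TCP) lies where the fingers leave the gripper's body, on its centre line; the fingertips stand 73 mm ahead of it and the grasp point (between the pads) lies 54 mm ahead of it (robot.tip_reach is the distance from the TCP to the fingertips, in m); z points along the fingers, y is the line along which they close (so a half turn about z gives the same grasp; the last joint's range is limited). The gripper opens to 85 mm and grips with 20 to 120 N. Pads are 22 mm wide; open, the fingers measure 114 mm over their backs; the gripper's body (76 mm by 85 mm) begins 54 mm behind the grasp point. The pads swing forward as they close: fully open they stand 13 mm farther back than shut.
Start: joints at [63.616, 5.964, 5.575, 89.605, 0, 77.527], TCP at [0.144, 0.582, 0.304] pointing down, gripper open.
Joint ranges: [-171.21, 171.21], [-48.23, 106.86], [-62.78, 66.21], [-105.2, 120.99], [-86.42, 89.51], [-180, 180]. Speed limits (degrees/s): [127.2, 127.2, 147.25, 180, 180, 180].

### API

Orientations are given as [roll, pitch, yaw] about the fixed x, y, z axes, in that order (R = Rz(yaw) Ry(pitch) Rx(roll)).
In Python, from plant import robot gives the robot as it stands. Calls block until the motion is done:
- robot.move_pose(position, orientation): joint-space move of the TCP to a pose.
- robot.line_to(position, vel=0.15, rotation=None, guard=None): straight line of the TCP; rotation=None keeps the orientation; vel is the mean speed in m/s. With guard (N) it stops when the force on the tool has changed by that much, and returns True; else False.
- robot.goto_joints(angles): joint-space move.
- robot.set_gripper(opening): finger opening in m; the grip force is fixed at half the most; returns when the fingers have stopped.
- robot.pause(seconds).
- robot.ik(position, orientation): joint angles nearest the present ones, or None.
- robot.observe(): the state.
- robot.grab_frame(name): name is "side" or "top" or "wrist"; returns the picture (384x512x3 uint8, blue, green, red); there is no depth.
- robot.get_calibration(name): a dict with "vertical_fov" (degrees; the focal length in pixels is half the picture's height over the tangent of half this angle, whatever the lens; pixels are square), "cx", "cy" (the principal point, pixels), "k1" (the pictures are not rectified: a ray, as slopes to the right and down, at radius r is drawn at 1 + k1 r^2 times it, then the intrinsics apply), "rvec" (rotation vector, rad) and "tvec" (3), from world to camera coordinates, as OpenCV has them. Camera axes: x right, y down, z forward; pixel columns grow to the right and rows downward; lengths in m; the calibration is good to about 2 mm. A picture is of the moment at which its call begins: read the wrist's pose just before it. get_calibration takes no time and is no camera call; for the wrist camera it gives the pose at the moment of the call.
A pose or a line that the arm cannot do raises robot.IKError and nothing moves.
- robot.job_done(): hands the job in; it is judged then, once.
The state is a dict: "time": time; "q": joint angles; "qvel": joint speeds; "joint_torque": joint torques, N m; "tool_pos": TCP position; "tcp_rot": TCP orientation; "ft_force": force on the tool from outside, world axes, zero at the start; "torque": the same for the moment, N m; "gripper_width": finger opening in m; "gripper_force": force on a finger pad.
Only numpy, scipy, OpenCV 4.12 (cv2) and the standard library are available. Lean on these libraries where they do the work, as an engineer would, in place of code of your own. Each camera call takes 0.05 s, during which the arm holds its last target. There are 200 camera calls.

## Working session

There is one attempt and no reset: what is moved stays moved. The work goes in short steps, each a Python script; the robot and the scene stay as the last script left them, time stands still between calls to the robot, and variables do not carry over. Pictures are saved under pics/ and viewed, at most 10 in all, crops included, and the job is handed in when it is done.

```bash
ls; mkdir -p pics; cat > h.py <<'E'
import numpy as np, cv2
from plant import robot
def K(n):
    c=robot.get_calibration(n); f=192/np.tan(np.radians(c["vertical_fov"]/2))
    R=cv2.Rodrigues(np.array(c["rvec"],float))[0]; return c,f,R,np.array(c["tvec"],float)
def ray(cal,u,v):
    c,f,R,t=cal; d=np.array([(u-c["cx"])/f,(v-c["cy"])/f]); s=d.copy()
    for _ in range(20): s=d/(1+c["k1"]*(s@s))
    return -R.T@t, R.T@np.array([s[0],s[1],1])
def onz(cal,u,v,z):
    o,d=ray(cal,u,v); return o+d*(z-o[2])/d[2]
def proj(cal,p):
    c,f,R,t=cal; q=R@np.array(p)+t; s=q[:2]/q[2]; s=s*(1+c["k1"]*(s@s)); return s*f+[c["cx"],c["cy"]]
E
python3 - <<'E'
from h import *
ims=[]
for n in("top","side"):
    im=robot.grab_frame(n); cv2.imwrite(f"pics/{n}0.png",im)
    cal=K(n); print(n,cal[0],-cal[2].T@cal[3])
o=robot.observe(); print(o)
E
```

```text
pics
top {'vertical_fov': 53.76524887866454, 'cx': 253.6087746450786, 'cy': 190.2653824906444, 'k1': 0.027876087423321205, 'rvec': array([ 2.17275437, -2.15741085,  0.15244487]), 'tvec': array([-0.0209905 ,  0.56859256,  1.05386518])} [4.33935042e-01 6.33194307e-04 1.11627501e+00]
side {'vertical_fov': 43.06247945656398, 'cx': 254.60672289170614, 'cy': 192.73810851519312, 'k1': -0.1078944873543086, 'rvec': array([ 2.21019153, -0.17534268,  0.08469491]), 'tvec': array([-0.57413799,  0.15160713,  1.56075788])} [ 0.38805935 -1.23203545  1.05833968]
{'time': 0.1, 'q': array([6.36151685e+01, 5.99532474e+00, 5.53414305e+00, 8.96036919e+01,
       1.75597107e-03, 7.75290337e+01]), 'qvel': array([ 0.02386761, -0.10246476,  0.08328199,  0.07437359,  0.02743736,
       -0.06433428]), 'joint_torque': array([ 7.58312963e-03, -5.58209109e+01,  5.04719245e+01,  1.31315427e-02,
       -2.42989599e-04,  8.44104051e-06]), 'tool_pos': array([0.14415083, 0.58222946, 0.30322397]), 'tcp_rot': array([-1.79937036e+02, -1.57236625e-02,  1.66086125e+02]), 'ft_force': array([ 0.49283701, -0.18065649, -0.11949556]), 'torque': array([0.02390993, 0.02697032, 0.04975428]), 'gripper_force': 0.0, 'gripper_width': 0.08539491443326756}
```

View pics/top0.png

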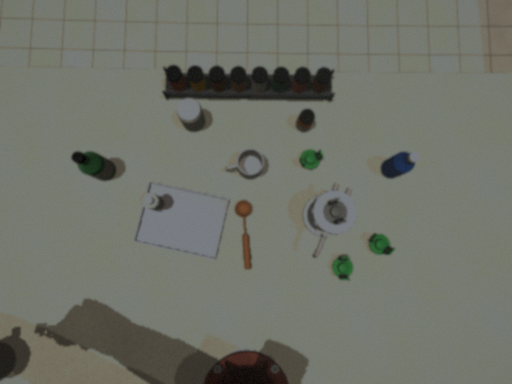

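View pics/side0.png

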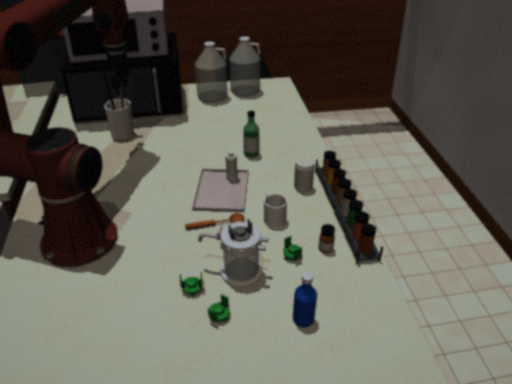

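The top view shows the filter at about (333,213) with its spout towards (318,250). The tray corners are near (150,183), (229,200), (216,257) and (136,241), with the cartridge at (152,202), the mug at (251,164) and green look-alikes around the filter. Next I'll compute positions and take a close look with the wrist camera.

```bash
python3 - <<'E'
from h import *
cal=K("top"); im=cv2.imread("pics/top0.png")
p=onz(cal,336,212,.165); print("cap",p,"spout end",onz(cal,317,254,.13),"head c",onz(cal,334,212,.15))
# tray mask: compare to counter
T=[onz(cal,*q,.014) for q in((150,183),(229,200),(216,257),(136,241))]
T=np.array(T);print(T,T.mean(0),np.linalg.norm(np.diff(T,axis=0),axis=1))
print("cart",onz(cal,150,199,.112))
w=K("wrist"); o=robot.observe()
print("wrist cam",-w[2].T@w[3],w[2][2],o["tool_pos"])
a=cv2.resize(im[170:290,280:400],None,fx=3.3,fy=3.3,interpolation=2)
s=cv2.imread("pics/side0.png"); b=cv2.resize(s[205:325,180:300],None,fx=3.3,fy=3.3,interpolation=2)
cv2.imwrite("pics/crop.png",np.clip(np.hstack([a,b]).astype(float)*1.5,0,255).astype(np.uint8))
E
```

```text
cap [ 0.499085   -0.22277948  0.165     ] spout end [ 0.39294727 -0.17960764  0.13      ] head c [ 0.50007207 -0.22117793  0.15      ]
[[0.59031896 0.28544251 0.014     ]
 [0.54217032 0.05439099 0.014     ]
 [0.37803484 0.08919108 0.014     ]
 [0.4223758  0.31835504 0.014     ]] [0.48322498 0.18684491 0.014     ] [0.23601503 0.1677841  0.23341432]
cart [0.53364737 0.25842437 0.112     ]
wrist cam [0.06207265 0.60237972 0.37311445] [ 0.31497497 -0.07969064 -0.94574847] [0.14415083 0.58222946 0.30322397]
```

View pics/crop.png

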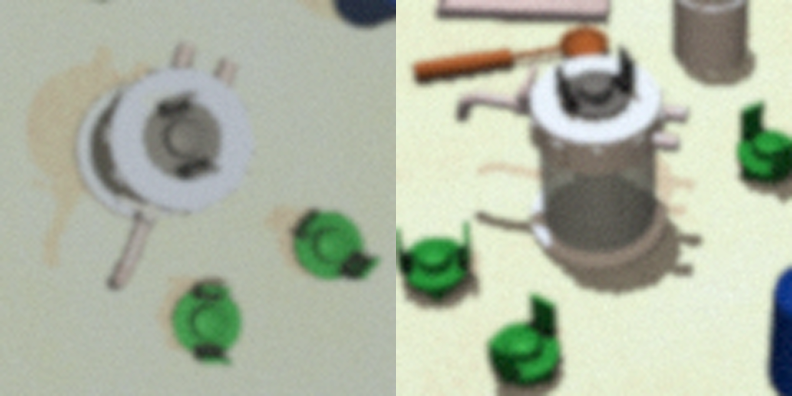

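The crops show the grey cap centred on the head, with tabs at crop-left (177,102) and (195,172), so their line runs roughly along world x. The spout is at lower left. I'll go above it and look from close by.

```bash
python3 - <<'E'
from h import *
cal=K("top")
q=[onz(cal,280+x/3.3,170+y/3.3,.185) for x,y in((177,102),(195,172))]
d=q[0]-q[1]; print(q,np.linalg.norm(d)); phi=np.degrees(np.arctan2(d[1],d[0])); print(phi)
yaw=phi+90; print("yaw",yaw,robot.tip_reach)
x,y=.4995,-.2225
robot.move_pose([x,y,.38],[180,0,yaw]); robot.pause(.3)
for z in(.38,.225):
  for k in(0,40,78): print(z,k,robot.ik([x,y,z],[180,0,yaw+k]))
w=K("wrist");o=robot.observe();im=robot.grab_frame("wrist");cv2.imwrite("pics/w0.png",im)
cv2.imwrite("pics/t1.png",robot.grab_frame("top"))
import pickle;pickle.dump(w,open("w0.pkl","wb"))
print(o["tool_pos"],o["tcp_rot"],o["time"],-w[2].T@w[3],o["ft_force"],o["torque"],proj(w,[x,y,.1695]))
E
```

```text
[array([ 0.52514155, -0.21281308,  0.185     ]), array([ 0.472883 , -0.2251467,  0.185    ])] 0.05369427259092716
13.279459761228535
yaw 103.27945976122854 0.0726
0.38 0 [-37.72043523  -1.49813838   5.91155656  97.40969495   0.
  39.00010501]
0.38 40 [-37.72043523  -1.49813838   5.91155656  97.40969495   0.
  -0.99989499]
0.38 78 [-37.72043523  -1.49813838   5.91155656  97.40969495   0.
 -38.99989499]
0.225 0 [-37.72043523  -3.36549463 -12.07871729  81.28677734   0.
  39.00010501]
0.225 40 [-37.72043523  -3.36549463 -12.07871729  81.28677734   0.
  -0.99989499]
0.225 78 [-37.72043523  -3.36549463 -12.07871729  81.28677734   0.
 -38.99989499]
[ 0.49958761 -0.22230549  0.37998078] [-1.79998904e+02 -2.82859165e-03  1.03299528e+02] 3.4917 [ 0.47967138 -0.14067708  0.44988016] [ 0.97252489 -0.15166616 -0.05566762] [ 0.0085525  -0.03588314  0.05916286] [258.15263856 181.86656827]
```

View pics/w0.png

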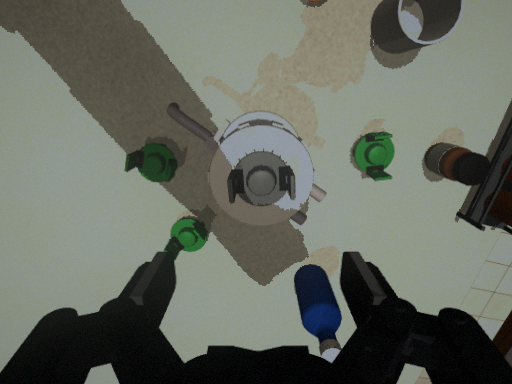

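The wrist view shows the cap on the head: boss at about (262,180), tabs at about (235,184) and (290,182), and soap at the lower right. I'll zoom in for accuracy.

```bash
python3 - <<'E'
from h import *
im=cv2.imread("pics/w0.png")
c=cv2.resize(im[140:220,200:325],None,fx=6,fy=6,interpolation=2)
cv2.imwrite("pics/w0c.png",np.clip(c.astype(float)*1.8,0,255).astype(np.uint8))
t=K("top")
for n,u,v,z in(("soap",405,160,.15),("oil",80,158,.19),("mug",251,160,.085)): print(n,onz(t,u,v,z))
E
```

```text
soap [ 0.63705132 -0.4087692   0.15      ]
oil [0.62586407 0.41264217 0.19      ]
mug [ 0.64700688 -0.00841436  0.085     ]
```

View pics/w0c.png

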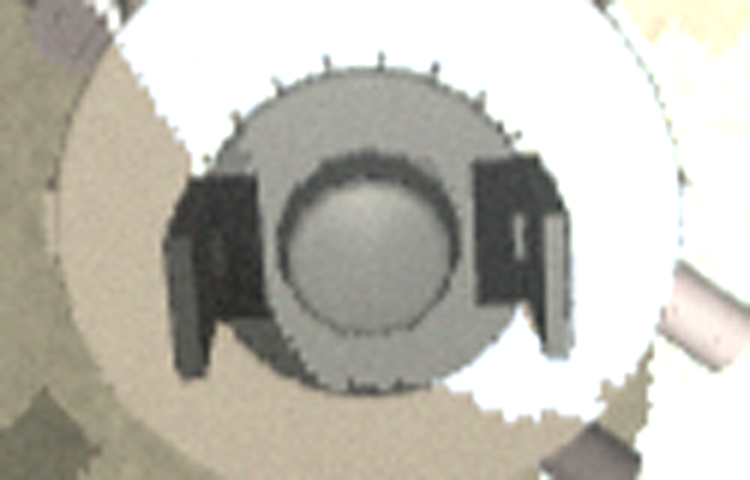

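The crop shows the tab top faces centred at about (187,308) and (557,285), the disc spanning rows 68 to 395, and the boss top at about (372,252). I'll cast these at their known heights.

```bash
python3 - <<'E'
from h import *
import pickle; w=pickle.load(open("w0.pkl","rb"))
g=lambda x,y,z: onz(w,200+(x+.5)/6-.5,140+(y+.5)/6-.5,z)
a,b=g(187,308,.1885),g(557,285,.1885); d=b-a
print("tabs",(a+b)/2,np.linalg.norm(d),np.degrees(np.arctan2(d[1],d[0])))
print("boss",g(372,252,.1695)); p,q=g(375,68,.1555),g(375,395,.1555);print("disc",(p+q)/2,np.linalg.norm(p-q))
l,r=g(58,240,.15),g(680,190,.15);print("head",(l+r)/2,np.linalg.norm(l-r))
e=[g(168,238,.1885),g(183,378,.1885)];f=[g(570,215,.1885),g(570,355,.1885)]
print("tab faces dir",[np.degrees(np.arctan2(*(k[1]-k[0])[[1,0]])) for k in(e,f)],np.linalg.norm((e[0]+e[1]-f[0]-f[1])/2))
E
```

```text
tabs [ 0.50284397 -0.22301501  0.1885    ] 0.05795418550541736 17.131673617377768
boss [ 0.50275972 -0.2214212   0.1695    ]
disc [ 0.50376159 -0.22260768  0.1555    ] 0.05913351534390006
head [ 0.50199668 -0.22059398  0.15      ] 0.11027583762309097
tab faces dir [np.float64(-72.63327348999546), np.float64(-74.28000322917121)] 0.061779625335825955
```

The estimates agree: centre (0.503, -0.222), tab line about 16.8°. Next I'll descend and squeeze.

```bash
python3 - <<'E'
from h import *
x,y,yaw=.5030,-.2222,106.8
robot.move_pose([x,y,.28],[180,0,yaw]); robot.pause(.3)
def s(m):
    o=robot.observe(); print(m,round(o["time"],2),o["tool_pos"].round(4),o["tcp_rot"].round(2),"F",o["ft_force"].round(2),"M",o["torque"].round(3),round(o["gripper_width"],4),round(o["gripper_force"],1))
s("above")
print(robot.line_to([x,y,.226],vel=.05,guard=6)); robot.pause(.3); s("down")
robot.set_gripper(.060); s("60"); 
robot.set_gripper(.044); robot.pause(.4); s("shut"); print(robot.observe()["q"])
cv2.imwrite("pics/w1.png",cv2.resize(robot.grab_frame("wrist")[150:384,100:412],None,fx=2,fy=2))
E
```

```text
above 4.38 [ 0.5036 -0.2227  0.2818] [1.7991e+02 1.2000e-01 1.0679e+02] F [-0.45 -0.31 -0.38] M [0.03  0.012 0.001] 0.0852 0.0
False
down 5.91 [ 0.5031 -0.2222  0.2261] [1.7999e+02 1.0000e-02 1.0680e+02] F [-0.17  0.48  0.6 ] M [ 0.007 -0.023  0.015] 0.0856 0.0
60 6.28 [ 0.5031 -0.2222  0.2263] [1.7998e+02 1.0000e-02 1.0680e+02] F [-0.82  0.33  2.76] M [ 0.134  0.072 -0.007] 0.0601 4.8
shut 6.98 [ 0.5034 -0.2225  0.2287] [1.7992e+02 1.4000e-01 1.0681e+02] F [-4.86  3.67 18.77] M [ 0.822  1.242 -0.016] 0.0455 61.5
[-3.74589709e+01 -2.96223158e+00 -1.13023068e+01  8.14992336e+01
 -1.69604283e-02  3.57345939e+01]
```

View pics/w1.png

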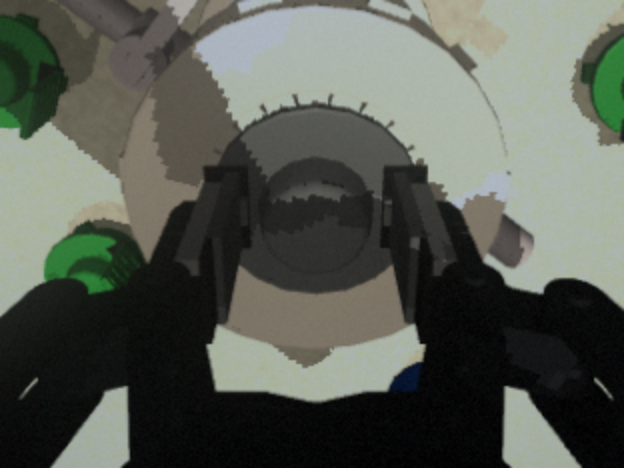

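Both tabs are squeezed between the pads, and the gripper is centred on the boss. The closing swing is pressing the cap down with 19 N, so I'll relieve that before turning.

```bash
cat >> h.py <<'E'
def s(m=""):
    o=robot.observe(); print(m,round(o["time"],2),o["tool_pos"].round(4),o["tcp_rot"].round(2),"F",o["ft_force"].round(2),"M",o["torque"].round(3),round(o["gripper_width"],4),round(o["gripper_force"],1))
    return o
E
python3 - <<'E'
from h import *
for p in([.5030,-.2222,.227],[.5030,-.2222,.228],[.5026,-.2219,.228]):
    robot.line_to(p,vel=.01); robot.pause(.3); s(p)
E
```

```text
[0.503, -0.2222, 0.227] 7.58 [ 0.5033 -0.2225  0.2289] [1.7993e+02 1.1000e-01 1.0680e+02] F [-2.96  2.19 13.84] M [0.48  0.678 0.004] 0.0456 61.8
[0.503, -0.2222, 0.228] 8.13 [ 0.5033 -0.2225  0.2291] [1.7995e+02 8.0000e-02 1.0680e+02] F [-0.51  1.37  7.69] M [0.214 0.18  0.051] 0.0456 61.4
[0.5026, -0.2219, 0.228] 8.68 [ 0.5032 -0.2223  0.2293] [1.7991e+02 1.2000e-01 1.0680e+02] F [ 1.13 -0.55  8.18] M [ 0.005 -0.121 -0.01 ] 0.0459 61.4
```

```bash
python3 - <<'E'
from h import *
q0=np.array(robot.ik([.5028,-.2221,.228],[180,0,106.8])); print(q0)
mz0=np.mean([robot.observe()["torque"][2] for _ in range(3)])
a=0; n=0
while a<76:
    a+=2 if a<26 else .5
    q=q0.copy(); q[5]-=a; robot.goto_joints(q); robot.pause(.05)
    o=robot.observe(); m=o["torque"][2]-mz0; n+=1
    if n%5==0 or abs(m)>.15: print(a,round(o["tcp_rot"][2]-106.8,2),"m",round(m,3),o["ft_force"].round(1),o["tool_pos"].round(4),round(o["time"],2))
    if abs(m)>.22 or np.hypot(*o["ft_force"][:2])>9: break
robot.pause(.2); s("end")
E
```

```text
[-37.4698074   -2.89810016 -11.31505512  81.58304504   0.
  35.7301926 ]
10 10.0 m 0.067 [-0.   0.4  7.2] [ 0.5033 -0.2226  0.2292] 10.18
20 20.0 m 0.032 [ 0.4 -0.3  7.3] [ 0.5033 -0.2226  0.2293] 11.68
27.0 27.0 m -0.028 [ 0.1 -0.4  7.2] [ 0.5033 -0.2226  0.2293] 13.18
29.5 29.5 m 0.003 [ 0.1 -0.6  7.1] [ 0.5034 -0.2226  0.2293] 14.68
32.0 31.99 m 0.041 [-0.9  0.3  8.6] [ 0.5033 -0.2226  0.2293] 16.18
34.5 34.49 m 0.026 [-1.   0.3  8.4] [ 0.5033 -0.2226  0.2292] 17.68
37.0 37.0 m -0.01 [-0.5 -1.4  8.1] [ 0.5033 -0.2226  0.2293] 19.18
39.5 39.5 m 0.028 [0.3 0.2 7.9] [ 0.5034 -0.2226  0.2293] 20.68
42.0 41.99 m 0.032 [-0.  -1.2  7.5] [ 0.5033 -0.2226  0.2293] 22.18
44.5 44.5 m 0.031 [-0.6  0.9  7.6] [ 0.5033 -0.2226  0.2293] 23.68
47.0 47.0 m -0.026 [ 0.8 -0.7  7.4] [ 0.5033 -0.2226  0.2293] 25.18
49.5 49.5 m -0.016 [-0.1 -0.2  7.8] [ 0.5034 -0.2226  0.2293] 26.68
52.0 52.0 m 0.033 [0.1 0.6 6.9] [ 0.5034 -0.2226  0.2293] 28.18
54.5 54.5 m 0.025 [0.1 0.  7.3] [ 0.5034 -0.2226  0.2293] 29.68
57.0 57.0 m 0.062 [-0.1 -0.7  7.6] [ 0.5034 -0.2226  0.2293] 31.18
59.5 59.49 m 0.015 [ 0.6 -0.7  7.2] [ 0.5034 -0.2226  0.2293] 32.68
62.0 61.96 m -0.19 [-0.7 -2.5  7.6] [ 0.5034 -0.2229  0.2293] 34.18
62.5 62.45 m -0.442 [ 1.  -2.3  6.6] [ 0.5034 -0.2229  0.2293] 34.48
end 34.68 [ 0.5034 -0.2229  0.2293] [-1.7990e+02  1.4000e-01  1.6925e+02] F [ 0.66 -1.03  6.56] M [-0.321 -0.128 -0.4  ] 0.0455 61.3
```

The stop is at about 61.7°, felt at 0.44 N m. I'll back off slightly and lift with a guard.

```bash
python3 - <<'E'
from h import *
q=np.array(robot.ik([.5028,-.2221,.228],[180,0,106.8])); q[5]-=61.4-(robot.observe()["tcp_rot"][2]-106.8)*0
print(q,robot.observe()["q"])
q0=np.array([-37.4698074,-2.89810016,-11.31505512,81.58304504,0,35.7301926-61.3])
robot.goto_joints(q0); robot.pause(.15); s("back")
yaw=106.8+61.3
for z in(.230,.232,.235,.240,.25):
    hit=robot.line_to([.5028,-.2221,z],vel=.02,rotation=[180,0,yaw],guard=13); robot.pause(.1); s((z,hit))
    if hit: break
else:
    print(robot.line_to([.5028,-.2221,.33],vel=.06,guard=13)); s()
    cv2.imwrite("pics/s2.png",robot.grab_frame("side"))
E
```

```text
[-37.4698074   -2.89810016 -11.31505512  81.58304504   0.
 -25.6698074 ] [-3.74885622e+01 -2.94691541e+00 -1.12259343e+01  8.15474351e+01
 -2.89756080e-02 -2.67382753e+01]
back 35.08 [ 0.5034 -0.2229  0.2293] [-1.7990e+02  1.4000e-01  1.6808e+02] F [ 0.91 -2.04  7.26] M [-0.319 -0.029 -0.076] 0.0455 61.3
(0.23, False) 35.43 [ 0.5033 -0.2228  0.231 ] [-1.7990e+02  1.2000e-01  1.6808e+02] F [ 1.55 -2.42  5.71] M [-0.557 -0.247 -0.022] 0.0457 60.9
(0.232, False) 35.78 [ 0.503  -0.2226  0.2324] [-1.7994e+02  5.0000e-02  1.6809e+02] F [ 0.79 -5.03  4.52] M [-1.107 -0.284 -0.117] 0.0454 61.6
(0.235, False) 36.18 [ 0.5025 -0.2223  0.2346] [-1.7997e+02 -5.0000e-02  1.6808e+02] F [-0.07 -5.69  1.18] M [-1.212  0.118 -0.116] 0.045 61.7
(0.24, False) 36.68 [ 0.5026 -0.2216  0.2396] [ 1.7994e+02 -5.0000e-02  1.6812e+02] F [0.   0.48 1.15] M [-0.001  0.025 -0.061] 0.0455 61.6
(0.25, False) 37.43 [ 0.5028 -0.2221  0.2499] [ 1.800e+02 -1.000e-02  1.681e+02] F [ 0.49  0.24 -0.69] M [-0.008 -0.03   0.064] 0.0451 61.3
False
 38.92 [ 0.5027 -0.222   0.3296] [ 1.7998e+02 -4.0000e-02  1.6810e+02] F [ 0.14 -0.5  -0.37] M [-0.004  0.042  0.019] 0.0452 61.3
```

The cap is out cleanly, with no pull above about 6 N. Next I'll carry it over to the tray's empty half and lower it with a guard.

```bash
python3 - <<'E'
from h import *
x,y,yaw=.473,.138,168.1
robot.move_pose([x,y,.30],[180,0,yaw]); robot.pause(.2); s("over")
robot.line_to([x,y,.125],vel=.1); robot.pause(.2); s("low")
im=robot.grab_frame("side")
cv2.imwrite("pics/s3.png",cv2.resize(im[130:260,150:310],None,fx=4,fy=4))
hit=robot.line_to([x,y,.096],vel=.015,guard=3.5); o=s(hit)
E
```

```text
over 40.52 [0.4734 0.1372 0.3   ] [-180.     -0.    168.01] F [-0.29  0.37 -0.44] M [-0.02   0.019 -0.011] 0.0453 61.3
low 42.62 [0.4732 0.138  0.1253] [1.7999e+02 3.0000e-02 1.6810e+02] F [ 0.47  0.25 -1.28] M [ 0.06  -0.013 -0.   ] 0.0451 61.3
True 44.06 [0.473 0.138 0.102] [-1.800e+02 -1.000e-02  1.681e+02] F [-0.37 -1.15  5.01] M [-0.07   0.118 -0.016] 0.0449 63.0
```

View pics/s3.png

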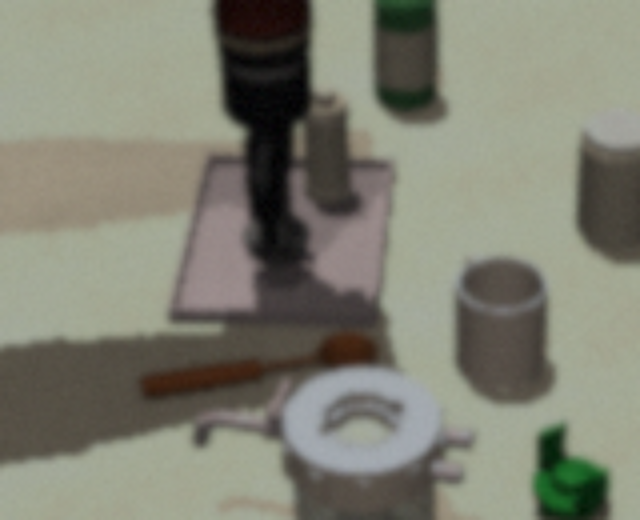

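The cap is over the empty half of the tray, the filter mouth is open and empty, and contact came at the expected TCP height of 0.102. I'll release in small steps, lowering slightly to follow the pad swing.

```bash
python3 - <<'E'
from h import *
x,y=.473,.138; z=.1018
for w in(.048,.051,.054,.057,.060,.062,.064):
    robot.set_gripper(w); z-=.0005; robot.line_to([x,y,z],vel=.02); o=s(w)
robot.set_gripper(.085); robot.pause(.2); s("open")
robot.line_to([x,y,.14],vel=.05); robot.line_to([x,y,.26],vel=.12); robot.pause(.2); s("up")
a=robot.grab_frame("wrist"); robot.move_pose([.42,-.02,.36],[180,0,168]); robot.pause(.3); s("away")
b=robot.grab_frame("side")
a=cv2.resize(a,(400,300)); b=cv2.resize(b[140:290,150:350],(400,300),interpolation=2)
cv2.imwrite("pics/end.png",np.clip(np.hstack([a,b])*1.4,0,255).astype(np.uint8))
E
```

```text
0.048 44.52 [0.4729 0.138  0.1012] [-1.7997e+02 -1.1000e-01  1.6810e+02] F [-0.54  0.28 -0.41] M [ 0.007 -0.072  0.011] 0.0481 25.8
0.051 44.99 [0.473  0.138  0.1008] [-1.7998e+02 -1.0000e-01  1.6810e+02] F [-0.55 -0.2  -0.49] M [-0.021 -0.012 -0.047] 0.0507 12.0
0.054 45.46 [0.473  0.138  0.1003] [-1.7998e+02 -1.0000e-01  1.6810e+02] F [-1.14 -0.12 -0.75] M [0.013 0.026 0.021] 0.0539 9.6
0.057 45.92 [0.473  0.138  0.0998] [-1.7998e+02 -9.0000e-02  1.6810e+02] F [ 0.25 -0.02 -0.3 ] M [0.029 0.021 0.055] 0.057 7.2
0.06 46.39 [0.473  0.138  0.0993] [-1.7998e+02 -9.0000e-02  1.6810e+02] F [-0.51 -0.55  0.25] M [0.021 0.017 0.02 ] 0.0601 4.8
0.062 46.86 [0.4731 0.138  0.0989] [-1.7998e+02 -8.0000e-02  1.6810e+02] F [ 0.46 -0.95 -0.08] M [-0.098 -0.022  0.007] 0.062 0.6
0.064 47.33 [0.473  0.138  0.0982] [-1.7998e+02 -1.0000e-01  1.6810e+02] F [-0.39  0.5  -0.02] M [-0.009  0.016  0.017] 0.0638 0.0
open 47.88 [0.473  0.138  0.0983] [-1.7998e+02 -9.0000e-02  1.6810e+02] F [-0.64 -0.07  1.02] M [0.015 0.013 0.037] 0.0854 0.0
up 50.21 [0.4727 0.138  0.2593] [-1.7996e+02 -1.5000e-01  1.6810e+02] F [ 0.61 -0.3   0.78] M [ 0.032  0.03  -0.049] 0.0849 0.0
away 51.36 [ 0.4201 -0.0193  0.3594] [ 1.7999e+02 -6.0000e-02  1.6808e+02] F [-0.39  0.26 -0.05] M [-0.006  0.057  0.008] 0.0849 0.0
```

View pics/end.png

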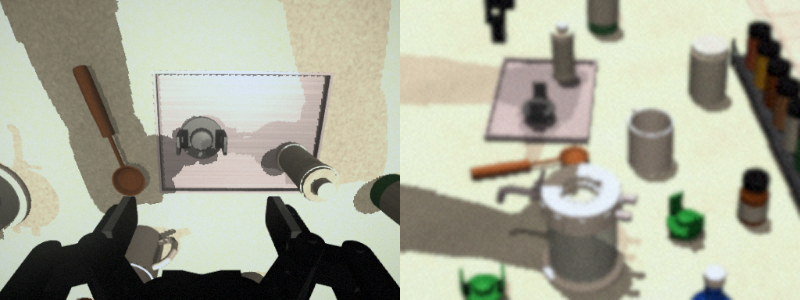

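The cap stands upright at about (203,140), in the tray's empty half beside the cartridge at (300,165). Nothing else has moved, so I'll hand it in.

```bash
python3 -c "
from plant import robot
print(robot.job_done())"
```

```text
the job is handed in; nothing more can be done
None
```

The old cap is out of the filter and standing upright in the tray's empty half beside the new cartridge; the other things look unmoved, and the job was handed in at about 51 s.

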